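# Line up the bench supplies by height on the padded board

### The arm

A 6-joint arm with a two-finger parallel gripper is mounted at the origin on a cart in front of the work surface, level with it; the furniture and walls round the work are solid. World frame = base frame: x ahead of the robot, y to its left, z up, the work surface at z = 0. Lengths are in m, angles in rad, forces in N, time in s.
With the tool pointing down it reaches from about 0.275 to 0.825 m from the base axis. Payload 4.9 kg.
Tool frame: the origin (TCP) lies midway between the tips of the shut fingers; the grasp point (between the pads) lies 19 mm behind it (grip_point_offset is the distance from the TCP to the grasp point, in m); z points along the fingers, y is the line along which they close (so a half turn about z gives the same grasp; the last joint's range is limited). The gripper opens to 85 mm and grips with 20 to 120 N. Pads are 22 mm wide; open, the fingers measure 114 mm over their backs; the gripper's body (76 mm by 85 mm) begins 54 mm behind the grasp point. The pads swing forward as they close: fully open they stand 13 mm farther back than shut.
Start: joints at [-1.294, 0.326, -0.193, 1.052, 0, 1.437], TCP at [0.22, -0.504, 0.231] pointing down, gripper open.
Joint ranges: [-2.65, 2.65], [-0.97, 1.79], [-1.3, 1.35], [-1.93, 2.1], [-1.47, 1.37], [-3.14, 3.14]. Speed limits (rad/s): [2.57, 2.57, 3.14, 3.14, 3.14, 3.14].

### API

Orientations are given as a rotation vector (axis times angle).
In Python, from cell import * gives the robot as it stands. Calls block until the motion is done:
- movep(position, orientation): joint-space move of the TCP to a pose.
- move_l(position, velocity=0.15, rot=None, until_force=None): straight line of the TCP; rot=None keeps the orientation; velocity is the mean speed in m/s. With until_force (N) it stops when the force on the tool has changed by that much, and returns True; else False.
- set_joints(angles): joint-space move.
- let_go() and grab(newtons=None): open the fingers fully, or close them until they stop; newtons is the grip in N (None keeps the last).
- sleep(seconds).
- ik(position, orientation): joint angles nearest the present ones, or None.
- get_state(): the state.
- grab_frame(name): name is "side" or "top" or "wrist"; returns a dict with "img" (400x640x3 uint8, red, green, blue), "fx", "fy", "cx", "cy" (pixels), "cam_to_world" (4x4, takes a point from camera to world coordinates); the wrist camera has in their place "T_tool_cam" (4x4, takes a point from camera to tool coordinates, whose origin is the TCP and whose axes are the flange's). Camera axes: x right, y down, z forward; pixel columns grow to the right and rows downward; lengths in m; the calibration is good to about 2 mm. The wrist camera is an equidistant fisheye: a pixel r from the principal point sees the ray r / f radians off the axis. A picture is of the moment at which its call begins: read the wrist's pose just before it. There is no depth.
A pose or a line that the arm cannot do raises MotionError and nothing moves.
- sign_off(): hands the job in; it is judged then, once.
Trained networks look in the newest picture that a camera, given by its name, has taken for a name from the list of things; names that differ only in an ending like _2 or _b are one class to them, and where a whole thing is asked for, a point or a joint stands for the part that bears it (a point fixed in the world has none). Each returns a list of dicts, best first, with "score" (0 to 1); they miss things now and then, are a little off and sometimes report something else, mostly with a low value. They report only what shows in the picture. A call takes as long as a camera call. They do not tell look-alikes from the thing itself.
- spot_in(camera, name): "centre" ([column, row] in pixels, amid what is visible of it).
- silhouettes(camera, name): "mask" (400x640 bool, what is visible of it) and "centre" ([column, row] in pixels, amid what is visible of it).
- tip_of(camera, name): "centre" ([column, row] in pixels: a listed point, or the origin of a listed thing).
The state is a dict: "clock": time; "q": joint angles; "joint_velocities": joint speeds; "tau": joint torques, N m; "position": TCP position; "eef_rot": TCP orientation; "contact_force": force on the tool from outside, world axes, zero at the start; "wrist_torque": the same for the moment, N m; "finger_gap": opening from 0.0 (shut) to 1.0 (fully open); "grasp_force": force on a finger pad.
Only numpy, scipy, OpenCV 4.12 (cv2) and the standard library are available. Lean on these libraries where they do the work, as an engineer would, in place of code of your own. Each camera call takes 0.05 s, during which the arm holds its last target. There are 200 camera calls.

### The job

Stand the dropper bottle, the square tin, the brass cube and the little ceramic pot on the row of cork pads on the dark board, one centred on each pad, in order of height: the tallest on the pad beside the high end block, then step by step down to the shortest at the low end. Leave them all standing upright, and do not knock any of them over on the way.

Things in the scene. Friction and masses are not known exactly. Their poses are not given: they have to be found in the camera images.
- dropper_bottle: white plastic dropper bottle, round, 36 mm diameter, 94 mm tall, the tallest; straight sided up to about 45 mm, then it tapers to a nozzle; stands upright on the bench; origin at the centre of its underside, z up
- flux_tin: square tin with a round screw cap, 49 x 49 mm, 76 mm tall with its cap (flat sides up to 62 mm), second tallest; stands upright, turned any way; origin at the centre of its underside, x and y square to its flat sides, z up
- brass_cube: brass cube with a round hollow in its top (a dapping block), 45 x 45 x 45 mm, about 0.5 kg, third in height; turned any way; origin at the centre of its underside, x and y square to its sides, z up
- solder_pot: small round open cream-coloured ceramic pot, 48 mm diameter, 26 mm tall, the shortest; origin at the centre of its underside, z up
- pad_a: one of four identical round cork pads in a row on the board, 62 mm diameter, 2 mm thick, 85 mm from pad centre to pad centre; origin at the centre of its underside, 12 mm above the bench (its top is 14 mm above the bench). Which letter lies where in the row changes
- pad_b: one of four identical round cork pads in a row on the board, 62 mm diameter, 2 mm thick, 85 mm from pad centre to pad centre; origin at the centre of its underside, 12 mm above the bench (its top is 14 mm above the bench). Which letter lies where in the row changes
- pad_c: one of four identical round cork pads in a row on the board, 62 mm diameter, 2 mm thick, 85 mm from pad centre to pad centre; origin at the centre of its underside, 12 mm above the bench (its top is 14 mm above the bench). Which letter lies where in the row changes
- pad_d: one of four identical round cork pads in a row on the board, 62 mm diameter, 2 mm thick, 85 mm from pad centre to pad centre; origin at the centre of its underside, 12 mm above the bench (its top is 14 mm above the bench). Which letter lies where in the row changes
- end_high: the high end block: dark wooden upright 90 x 18 mm, 50 mm high, fixed across one end of the board (62 mm high over the bench), 59.5 mm from the centre of the nearest pad; the block at the other end is only 14 mm high. Which end of the row it stands at changes. Origin at the centre of its underside
- board: fixed dark board, 90 (x) x 400 (y) x 12 mm, flat on the bench; the pads lie in a row along its y axis; origin: centre of underside. Fixed round it: a vice 125 mm high between board and robot, an upright wooden divider 180 mm high to the left, tall torches beside the robot start pose (rise to z 0.45 m before swinging to the work; then z 0.25 m carries things clear)
Mind the look-alikes: they are no part of the job. What is shaped like the brass_cube but purple or red is not meant.

How it is judged:
By the outcome, as a careful person would: the job done as asked, in the order asked, and still so for the second after the job is handed in, with the robot touching nothing.
It also fails if it takes over 128 s, if anything falls off the work surface, if the arm or the gripper's body presses on something with over 40 N, if the wrist force passes 120 N, or if a joint passes its speed limit or range.

## Working session

There is one attempt and no reset: what is moved stays moved. The work goes in short steps, each a Python script; the robot and the scene stay as the last script left them, time stands still between calls to the robot, and variables do not carry over. Pictures are saved under pics/ and viewed, at most 14 in all, crops included, and the job is handed in when it is done.

```bash
mkdir -p pics; ls; cat > h.py <<'E'
from cell import *
import numpy as np, cv2
def snap(cam,fn):
    f=grab_frame(cam); cv2.imwrite('pics/'+fn,f['img'][:,:,::-1]); return f
def ray(f,px,z):
    T=np.array(f['cam_to_world']); d=T[:3,:3]@np.array([(px[0]-f['cx'])/f['fx'],(px[1]-f['cy'])/f['fy'],1]); o=T[:3,3]
    return o+d*(z-o[2])/d[2]
def proj(f,P):
    T=np.linalg.inv(np.array(f['cam_to_world'])); p=T[:3,:3]@np.array(P)+T[:3,3]
    return np.array([f['cx']+f['fx']*p[0]/p[2],f['cy']+f['fy']*p[1]/p[2]])
E
python3 - <<'E'
from h import *
s=get_state(); print(s['clock'],s['position'],s['eef_rot'])
for c in ['top','side']:
    f=snap(c,c+'0.png'); print(c,np.round(f['cam_to_world'],3).tolist(),f['fx'])
    for n in ['dropper_bottle','flux_tin','brass_cube','solder_pot','pad_a','end_high','board']:
        print(n,[(np.round(d['centre']).tolist(),round(d['score'],2)) for d in spot_in(c,n)], [(np.round(d['centre']).tolist(),round(d['score'],2),np.round(ray(f,d['centre'],0.012 if 'pad' in n or 'end' in n else 0),3)[:2].tolist()) for d in tip_of(c,n)])
E
```

```text
pics
0.0 [ 0.21946985 -0.5036732   0.2305166 ] [-3.07387873e+00 -6.40392044e-01  2.40445659e-04]
top [[-0.029, -0.99, 0.136, 0.277], [-0.999, 0.027, -0.018, -0.049], [0.014, -0.137, -0.99, 1.433], [0.0, 0.0, 0.0, 1.0]] 494.9788868872198
dropper_bottle [([377.0, 199.0], 0.46)] [([374.0, 203.0], 0.62, [0.455, -0.247])]
flux_tin [([283.0, 200.0], 0.7), ([326.0, 147.0], 0.31)] [([282.0, 200.0], 0.77, [0.47, 0.021]), ([357.0, 147.0], 0.27, [0.624, -0.206])]
brass_cube [([192.0, 286.0], 0.9), ([246.0, 163.0], 0.68), ([245.0, 213.0], 0.6)] [([216.0, 255.0], 0.79, [0.317, 0.214]), ([248.0, 168.0], 0.74, [0.569, 0.12]), ([193.0, 288.0], 0.52, [0.224, 0.279])]
solder_pot [([418.0, 199.0], 0.63)] [([418.0, 202.0], 0.75, [0.456, -0.376])]
pad_a [([358.0, 146.0], 0.68), ([299.0, 147.0], 0.65), ([326.0, 145.0], 0.53), ([387.0, 138.0], 0.52)] [([326.0, 148.0], 0.82, [0.62, -0.113]), ([388.0, 144.0], 0.62, [0.629, -0.296]), ([301.0, 149.0], 0.58, [0.619, -0.039]), ([354.0, 146.0], 0.53, [0.624, -0.194])]
end_high [([405.0, 141.0], 0.81)] [([407.0, 142.0], 0.73, [0.63, -0.351]), ([417.0, 203.0], 0.49
[... 425 characters left out ...]
61, -0.15]), ([294.0, 222.0], 0.57, [0.448, 0.024])]
brass_cube [([282.0, 235.0], 0.85), ([313.0, 292.0], 0.85), ([293.0, 264.0], 0.64), ([241.0, 205.0], 0.51), ([275.0, 193.0], 0.4)] [([292.0, 272.0], 0.97, [0.324, 0.22]), ([277.0, 240.0], 0.7, [0.434, 0.124]), ([239.0, 220.0], 0.61, [0.581, 0.1])]
solder_pot [] [([358.0, 172.0], 0.53, [0.449, -0.372])]
pad_a [([256.0, 195.0], 0.56)] [([258.0, 195.0], 0.59, [0.616, -0.035]), ([270.0, 184.0], 0.53, [0.632, -0.116]), ([290.0, 175.0], 0.42, [0.613, -0.203]), ([298.0, 167.0], 0.36, [0.626, -0.272])]
end_high [([308.0, 152.0], 0.67)] [([308.0, 159.0], 0.63, [0.632, -0.344])]
board [([278.0, 190.0], 0.96)] [([280.0, 185.0], 0.59, [0.61, -0.144])]
```

```bash
python3 - <<'E'
import cv2
a=cv2.imread('pics/top0.png');cv2.imwrite('pics/top0c.png',cv2.resize(a[100:325,150:450],None,fx=2.66,fy=2.66,interpolation=cv2.INTER_CUBIC))
a=cv2.imread('pics/side0.png');cv2.imwrite('pics/side0c.png',cv2.resize(a[110:320,180:460],None,fx=2.8,fy=2.8,interpolation=cv2.INTER_CUBIC))
E
```

```text
(no output)
```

View pics/top0c.png

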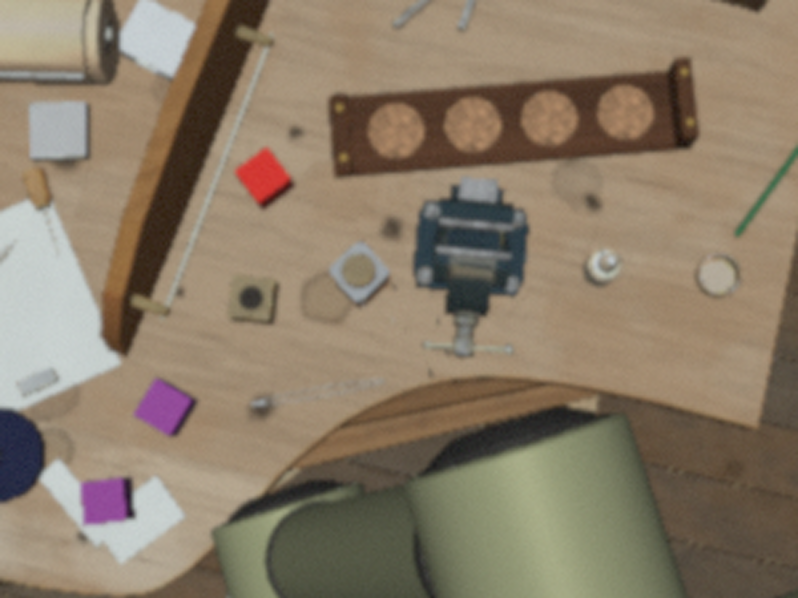

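View pics/side0c.png

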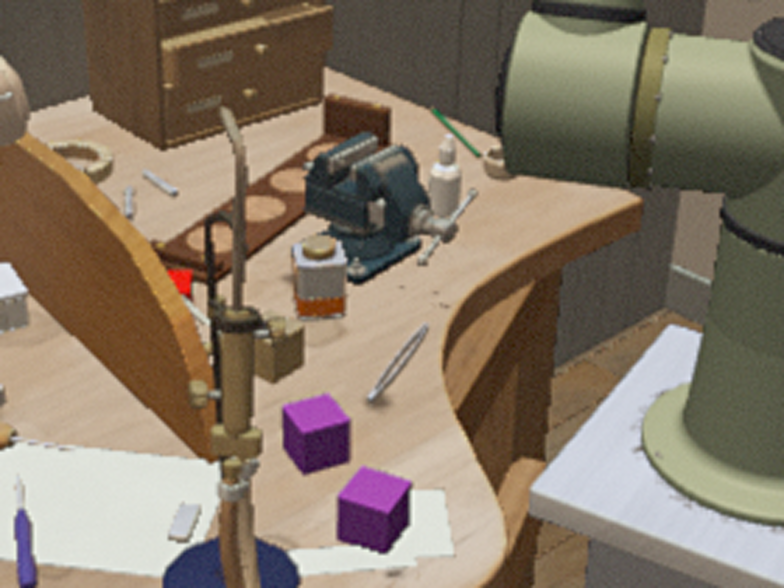

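The top view shows the dark board at (343,147). Its high block is at the right end (405,141), and the four pads are at about (299,149), (327,147), (357,144) and (385,142).

Candidates, with full top-image pixels:
- **Brass cube:** the brass-coloured block with a hollow at (245,213). The red cube (249,166), the purple cubes (212,253) and (190,288), and the grey box (172,149) are look-alikes.
- **Bottle:** (377,200).
- **Tin:** (285,202), grey with an orange band and a cap.
- **Pot:** (420,203).

Next I rise and look from above with the wrist camera.

```bash
cat >> h.py <<'E'
from scipy.spatial.transform import Rotation as Ro
def down(yaw): # closing line (tool y) at angle yaw+90deg in world
    return (Ro.from_euler('z',yaw)*Ro.from_euler('x',np.pi)).as_rotvec()
def wcam():
    s=get_state(); f=grab_frame('wrist')
    T=np.eye(4);T[:3,:3]=Ro.from_rotvec(s['eef_rot']).as_matrix();T[:3,3]=s['position']
    f['cam_to_world']=T@np.array(f['T_tool_cam']); return f
def wray(f,px,z):
    a=(px[0]-f['cx'])/f['fx'];b=(px[1]-f['cy'])/f['fy'];r=np.hypot(a,b)+1e-9
    T=f['cam_to_world'];d=T[:3,:3]@np.array([a/r*np.sin(r),b/r*np.sin(r),np.cos(r)]);o=T[:3,3]
    return o+d*(z-o[2])/d[2]
E
python3 - <<'E'
from h import *
s=get_state(); p=s['position']
move_l([p[0],p[1],0.45],0.3)
for i,(x,y) in enumerate([(0.46,-0.30),(0.55,-0.16),(0.42,0.06)]):
    movep([x,y,0.42],down(0)); f=wcam(); cv2.imwrite(f'pics/w{i}.png',f['img'][:,:,::-1])
    if i==0: print(np.round(f['T_tool_cam'],3).tolist(),f['fx'])
    print(get_state()['clock'],np.round(f['cam_to_world'][:3,3],3))
    for n,z in [('dropper_bottle',0),('flux_tin',0),('brass_cube',0),('solder_pot',0),('pad_a',.012),('end_high',.012),('board',0)]:
        print(n,[(np.round(d['centre']).tolist(),round(d['score'],2),np.round(wray(f,d['centre'],z),3)[:2].tolist()) for d in tip_of('wrist',n)])
E
```

```text
[[-0.001, -0.965, -0.261, 0.065], [1.0, -0.002, 0.001, -0.001], [-0.001, -0.261, 0.965, -0.143], [0.0, 0.0, 0.0, 1.0]] 309.70691628693146
3.6333 [ 0.525 -0.3    0.562]
dropper_bottle [([291.0, 147.0], 0.9, [0.467, -0.252]), ([160.0, 158.0], 0.73, [0.455, 0.014]), ([362.0, 160.0], 0.3, [0.443, -0.381])]
flux_tin [([160.0, 157.0], 0.59, [0.457, 0.013])]
brass_cube [([89.0, 254.0], 0.93, [0.224, 0.275]), ([119.0, 172.0], 0.82, [0.429, 0.124]), ([97.0, 220.0], 0.56, [0.317, 0.216])]
solder_pot [([361.0, 158.0], 0.86, [0.446, -0.38])]
pad_a [([309.0, 53.0], 0.96, [0.637, -0.286]), ([263.0, 56.0], 0.85, [0.635, -0.204]), ([214.0, 66.0], 0.67, [0.623, -0.112]), ([170.0, 72.0], 0.64, [0.62, -0.021])]
end_high [([345.0, 51.0], 0.91, [0.642, -0.348])]
board [([237.0, 64.0], 0.57, [0.624, -0.153])]
4.7417 [ 0.616 -0.159  0.563]
dropper_bottle [([367.0, 198.0], 0.65, [0.462, -0.253])]
flux_tin [([230.0, 204.0], 0.64, [0.449, 0.011])]
brass_cube [([174.0, 145.0], 0.81, [0.569, 0.121]), ([177.0, 211.0], 0.74, [0.434, 0.129]), ([149.0, 254.0], 0.57, [0.331, 0.218]), ([138.0, 293.0], 0.57, [0.222, 0
[... 406 characters left out ...]
ttle [([474.0, 134.0], 0.86, [0.463, -0.25]), ([368.0, 42.0], 0.55, [0.624, -0.032])]
flux_tin [([344.0, 136.0], 0.72, [0.45, 0.01])]
brass_cube [([288.0, 73.0], 0.95, [0.564, 0.112]), ([279.0, 147.0], 0.93, [0.429, 0.13]), ([519.0, 55.0], 0.67, [0.641, -0.362]), ([210.0, 247.0], 0.57, [0.227, 0.282]), ([234.0, 204.0], 0.56, [0.321, 0.223])]
solder_pot [([525.0, 150.0], 0.92, [0.439, -0.385])]
pad_a [([494.0, 50.0], 0.96, [0.635, -0.288]), ([418.0, 40.0], 0.87, [0.633, -0.124]), ([458.0, 45.0], 0.69, [0.634, -0.205]), ([370.0, 46.0], 0.63, [0.614, -0.033])]
end_high [([518.0, 56.0], 0.73, [0.636, -0.351])]
board [([432.0, 48.0], 0.94, [0.623, -0.155]), ([280.0, 143.0], 0.34, [0.436, 0.128])]
```

```bash
cat >> h.py <<'E'
from scipy.optimize import minimize
def wproj(f,P):
    T=np.linalg.inv(f['cam_to_world']);p=np.atleast_2d(P)@T[:3,:3].T+T[:3,3]
    s=np.hypot(p[:,0],p[:,1])+1e-12;th=np.arctan2(s,p[:,2])
    return np.c_[f['cx']+f['fx']*th*p[:,0]/s,f['cy']+f['fy']*th*p[:,1]/s]
_a=np.linspace(0,2*np.pi,40)
def ring(r,z): return np.c_[r*np.cos(_a),r*np.sin(_a),0*_a+z]
def box(w,h):
    t=np.linspace(-1,1,9)[:,None]*w/2;o=np.ones_like(t)*w/2
    e=np.r_[np.c_[t,o],np.c_[t,-o],np.c_[o,t],np.c_[-o,t]]
    return np.r_[np.c_[e,0*e[:,:1]],np.c_[e,0*e[:,:1]+h]]
MOD={'brass_cube':[box(.045,.045)],'solder_pot':[np.r_[ring(.024,0),ring(.024,.026)]],'pad_a':[ring(.031,.002)],
 'dropper_bottle':[np.r_[ring(.018,0),ring(.018,.045)],np.r_[ring(.018,.045),ring(.009,.06),ring(.003,.094)]],
 'flux_tin':[box(.049,.062),np.r_[ring(.018,.062),ring(.018,.076)]]}
def fit(f,mask,name,xy,z0=0):
    S=8
    def iou(v):
        R=Ro.from_euler('z',v[2]).as_matrix();m=np.zeros(mask.shape,np.uint8)
        for part in MOD[name]:
            u=wproj(f,part@R.T+[v[0],v[1],z0])
            cv2.fillConvexPoly(m,np.round(cv2.convexHull(u.astype(np.float32))*S).astype(np.int32),1,shift=3)
        m=m>0; return 1-(m&mask).sum()/(m|mask).sum()
    best=None
    for y0 in (np.deg2rad([0,22,45,67]) if name in('flux_tin','brass_cube') else [0]):
        r=minimize(iou,[*xy,y0],method='Nelder-Mead',options=dict(initial_simplex=np.array([[*xy,y0],[xy[0]+.006,xy[1],y0],[xy[0],xy[1]+.006,y0],[xy[0],xy[1],y0+.25]]),xatol=1e-4,fatol=1e-4))
        if best is None or r.fun<best.fun: best=r
    return best.x,1-best.fun
def locate(f,name,z0=0,near=None,tol=.03):
    out=[]
    for d in silhouettes('wrist',name):
        p=wray(f,d['centre'],z0)[:2]
        if near is not None and np.hypot(*(p-near))>tol+.03: continue
        v,q=fit(f,np.array(d['mask']),name,p,z0); out.append((np.round(v,4).tolist(),round(q,2),round(d['score'],2)))
    return out
E
python3 - <<'E'
from h import *
for i,(x,y) in enumerate([(0.48,0.07),(0.66,-0.16),(0.49,-.315)]):
    movep([x,y,0.30],down(0)); f=wcam(); cv2.imwrite(f'pics/v{i}.png',f['img'][:,:,::-1])
    if i==0: print('cube',locate(f,'brass_cube',0,[.432,.128])); print('tin',locate(f,'flux_tin',0,[.45,.011]))
    if i==1: print('pads',locate(f,'pad_a',.012))
    if i==2: print('bot',locate(f,'dropper_bottle',0,[.463,-.251]));print('pot',locate(f,'solder_pot',0,[.445,-.38]))
print(get_state()['clock'])
a=cv2.imread('pics/v0.png'); b=cv2.imread('pics/v1.png')
cv2.imwrite('pics/v0c.png',cv2.resize(a[60:300,200:520],None,fx=2.5,fy=2.5,interpolation=cv2.INTER_CUBIC))
E
```

```text
cube [([0.4347, 0.1261, -0.1799], np.float64(0.94), 0.93)]
tin [([0.4574, 0.0108, 0.7686], np.float64(0.92), 0.89)]
pads [([0.629, -0.2013, 0.1015], np.float64(0.95), 0.97), ([0.6243, -0.117, 0.535], np.float64(0.94), 0.79), ([0.6196, -0.0309, 0.1301], np.float64(0.95), 0.68), ([0.6342, -0.2858, 0.0841], np.float64(0.95), 0.6)]
bot [([0.4581, -0.2494, -0.0076], np.float64(0.95), 0.58)]
pot [([0.45, -0.3781, -0.3347], np.float64(0.89), 0.66)]
9.5333
```

View pics/v0c.png

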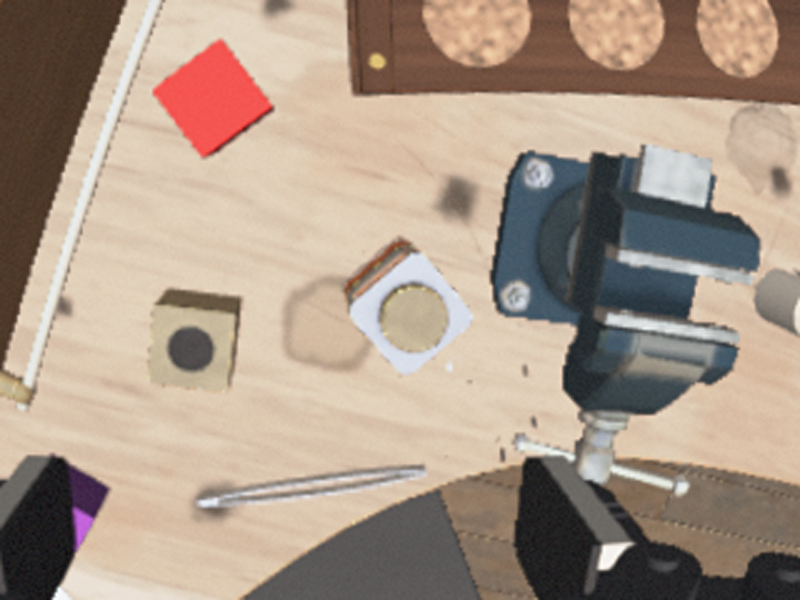

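View pics/v1.png

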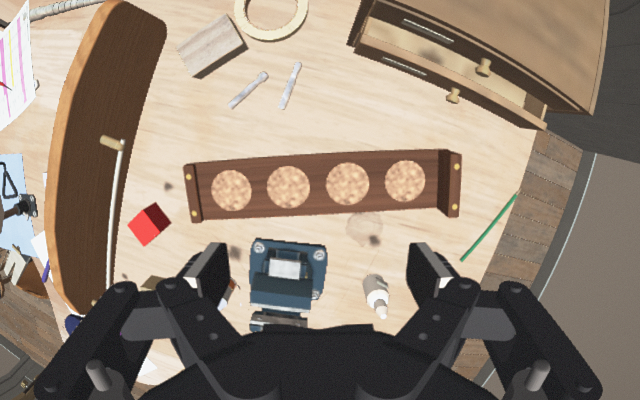

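The crop shows the brass cube with its hollow at full-image pixel (277,198), the tin at (365,186), and the red look-alike at (285,99). In the board view the pads are at (231,190), (288,187), (347,184) and (405,181), and the high block is at (452,183), with the vice in front of pads 2 and 3.

Next I check the vice clearance and re-measure the cube and tin from straight above.

```bash
python3 - <<'E'
from h import *
f=wcam()  # only for intrinsics
T=np.eye(4);T[:3,:3]=Ro.from_rotvec(down(0)).as_matrix();T[:3,3]=[.66,-.16,.30]
f['cam_to_world']=T@np.array(f['T_tool_cam'])
for px,z in [((252,240),.015),((326,243),.015),((270,260),.11),((304,260),.11),((270,260),.125),((304,260),.125)]: print(px,z,np.round(wray(f,px,z)[:2],3))
movep([.40+.06,-.315,.42],down(0)); 
for n,x,y in [('flux_tin',.457,.011),('brass_cube',.434,.126)]:
    movep([x+.03,y,0.27],down(0)); f=wcam(); print(n,locate(f,n,0,[x,y])); cv2.imwrite(f'pics/u_{n}.png',f['img'][:,:,::-1][80:300,180:460])
for p in [[.634,-.286],[.629,-.2015],[.624,-.1165],[.619,-.032]]:
  for yaw in (0.056,-1.5,1.62,):
    for z in (.03,.08,.25): 
      if ik([*p,z],down(yaw)) is None: print('no ik',p,yaw,z)
print(get_state()['clock'],get_state()['q'])
E
```

```text
(252, 240) 0.015 [ 0.542 -0.06 ]
(326, 243) 0.015 [ 0.538 -0.172]
(270, 260) 0.11 [ 0.557 -0.102]
(304, 260) 0.11 [ 0.558 -0.143]
(270, 260) 0.125 [ 0.565 -0.105]
(304, 260) 0.125 [ 0.565 -0.144]
flux_tin []
brass_cube [([0.4343, 0.126, 1.4456], np.float64(0.9), 0.79)]
16.65 [ 1.11499519e-01  1.72767225e-01 -2.95759360e-01  1.10223189e+00
  1.76299723e-05 -3.03006514e+00]
```

```bash
cat >> h.py <<'E'
PAD=np.array([[.6341,-.2863],[.6292,-.2015],[.6244,-.1165],[.6195,-.0316]])
CL=0.19/10
def go(p,rot,spd=None):
    if spd: move_l(list(p),spd,rot=list(rot))
    else: movep(list(p),list(rot))
def bestyaw(p,yaw):
    c=[]
    for y in (yaw,yaw+np.pi,yaw-np.pi):
        q=ik(list(p),down(y).tolist())
        if q is not None: c.append((abs(q[5]),y))
    return min(c)[1]
def pick(x,y,yaw,tz,N):
    yaw=bestyaw([x,y,.25],yaw); r=down(yaw); let_go(); go([x,y,.25],r); go([x,y,tz+.06],r,.25); go([x,y,tz],r,.08)
    grab(N); s=get_state(); print('grip',s['finger_gap'],s['grasp_force'],s['clock']); go([x,y,.25],r,.2)
    s=get_state(); print('lifted',s['finger_gap'],s['grasp_force'],s['contact_force'])
def place(p,yaw,tz):
    yaw=bestyaw([*p,.25],yaw); r=down(yaw); go([*p,.25],r); go([*p,tz+.014+.012],r,.2)
    hit=move_l([*p,tz+.014-.002],.03,until_force=4); s=get_state(); print('down',hit,s['position'][2]-tz-.014,s['clock'])
    let_go(); go([*p,.25],r,.2)
E
python3 - <<'E'
from h import *
movep([.48,.04,.30],down(0)); f=wcam(); print('tin',locate(f,'flux_tin',0,[.457,.011])); print('cube',locate(f,'brass_cube',0,[.434,.126]))
pick(.4345,.126,-.15+np.pi/2,.004,60)
place(PAD[2],0.057,.004)
movep([.49,.011,.30],down(0)); f=wcam(); print('tin',locate(f,'flux_tin',0,[.457,.011]))
s=get_state();print(s['clock'],s['q'])
f=snap('side','side1.png')
cv2.imwrite('pics/side1c.png',cv2.resize(cv2.imread('pics/side1.png')[120:270,200:400],None,fx=3,fy=3))
E
```

```text
tin []
cube [([0.4347, 0.1265, -0.1646], np.float64(0.95), 0.9)]
grip 0.5220949362899924 60.85630774497986 27.9083
lifted 0.5179120455280561 61.60439729690552 [ 0.79559693  0.2146321  -5.46683576]
down True 0.0006350013240547809 32.1417
tin [([0.4578, 0.0108, -0.8219], np.float64(0.94), 0.93)]
36.875 [-1.28406626e-01  1.75971073e-01 -2.15328551e-01  1.17958166e+00
 -2.57777569e-05  3.01318420e+00]
```

View pics/side1c.png

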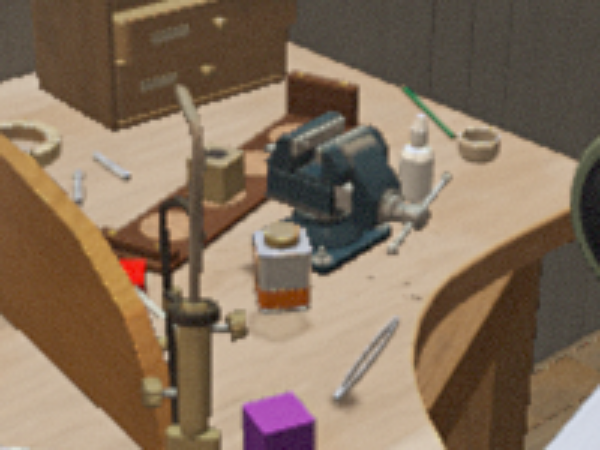

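The cube stands on the third pad from the high end. The bottle comes next, grasped with the tool leaning 35° so that the nozzle clears the palm.

```bash
cat >> h.py <<'E'
def lean(a,th=np.deg2rad(35)):
    R=Ro.from_euler('z',a)*Ro.from_euler('y',-th)*Ro.from_euler('x',np.pi)
    return R.as_rotvec(), R.as_matrix()[:,2]
E
python3 - <<'E'
from h import *
movep([.48,-.24,.30],down(0)); f=wcam(); l=locate(f,'dropper_bottle',0,[.458,-.249]); print('bot',l)
x,y=(.458,-.2494)
if l and l[0][1]>.9: x,y=(np.array([x,y])+l[0][0][:2])/2
r,z=lean(-.3); r2,z2=lean(-1.3)
G=np.array([x,y,.033]); T=G+.019*z; P=np.array([*PAD[0],.047]); U=P+.019*z2
q0=get_state()['q']
for n,p,rr in [('a',T-.1*z,r),('b',T,r),('c',T+[0,0,.25],r),('d',U+[0,0,.2],r2),('e',U,r2),('f',U-.1*z2,r2)]: print(n,None if (q:=ik(p.tolist(),rr.tolist())) is None else np.round(q,2))
E
```

```text
bot [([0.4586, -0.2499, 0.1593], np.float64(0.97), 0.67)]
a [-0.88  0.12 -1.17 -0.25  0.32  2.65]
b [-0.79  0.45 -1.12 -0.56  0.27  2.73]
c [-0.79 -0.12 -0.8   0.34  0.27  2.73]
d [-0.34  0.4  -0.26  0.53 -0.49 -2.28]
e [-0.34  0.65 -0.44  0.1  -0.49 -2.28]
f [-0.25  0.5  -0.44  0.29 -0.52 -2.19]
```

```bash
python3 - <<'E'
from h import *
def flip(r): return (Ro.from_rotvec(r)*Ro.from_euler('z',np.pi)).as_rotvec()
r,z=lean(-.3); r2,z2=lean(-1.3); r=flip(r); r2=flip(r2)
G=np.array([.4583,-.2497,.033]); T=G+.019*z; U=np.array([*PAD[0],.047])+.019*z2
go(T-.1*z,r); print(np.round(get_state()['q'],2)); go(T,r,.1); grab(30); s=get_state(); print('grip',s['finger_gap'],s['grasp_force'],s['clock'])
go(T+[0,0,.25],r,.2); s=get_state(); print(s['finger_gap'],s['grasp_force'],np.round(s['q'],2))
go(U+[0,0,.2],r2); print(np.round(get_state()['q'],2)); go(U+[0,0,.012],r2,.2)
hit=move_l((U-[0,0,.002]).tolist(),.03,until_force=3); s=get_state(); print('down',hit,s['position'][2]-U[2],s['clock'])
let_go(); go(U-.1*z2,r2,.15)
p=get_state()['position']; go([p[0],p[1],.3],r2,.3)
movep([.60,-.16,.38],down(0)); f=wcam(); cv2.imwrite('pics/w5.png',f['img'][:,:,::-1])
print('bot',locate(f,'dropper_bottle',.014)); print('cube',locate(f,'brass_cube',.014,PAD[2])); print(get_state()['clock'])
E
```

```text
[-0.88  0.12 -1.17 -0.25  0.32 -0.49]
grip 0.4089176125635349 30.070830644108355 42.2417
0.40821031639464844 29.887919209431857 [-0.79 -0.11 -0.8   0.34  0.27 -0.41]
[-0.34  0.4  -0.26  0.53 -0.49  0.87]
down True 0.00046455965982380304 46.3333
bot [([0.6341, -0.2885, 0.2108], np.float64(0.93), 0.75), ([0.6071, -0.159, 0.22], np.float64(0.07), 0.5)]
cube [([0.6236, -0.1175, 1.6118], np.float64(0.96), 0.65)]
50.2167
```

View pics/w5.png

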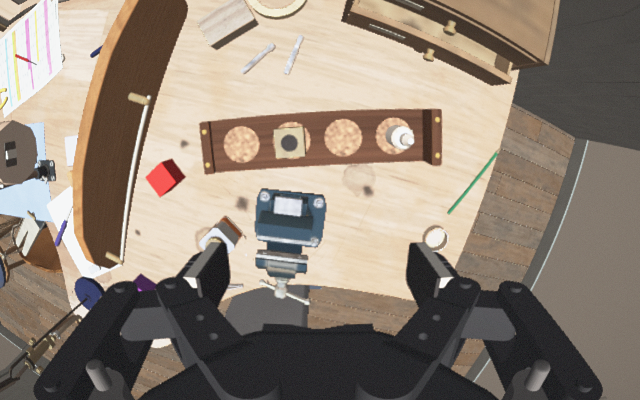

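The bottle stands upright on the end pad at (400,138), and the cube is centred on the third pad at (289,143). Next are the tin and then the pot.

```bash
python3 - <<'E'
from h import *
pick(.4576,.0108,.76+np.pi/2,.016,40)
place(PAD[1],.057+np.pi/2,.016)
movep([.48,-.37,.30],down(0)); f=wcam(); l=locate(f,'solder_pot',0,[.45,-.378]); print('pot',l)
cv2.imwrite('pics/w6.png',f['img'][:,:,::-1]); print(get_state()['clock'])
E
```

```text
grip 0.5634584578063483 40.89897036552429 54.4333
lifted 0.5598485269183154 40.948564410209656 [ 0.26393453 -0.57821746 -1.54073604]
down True 0.0004845352604625989 58.425
pot [([0.4488, -0.3784, 0.1244], np.float64(0.93), 0.71)]
61.4
```

View pics/w6.png

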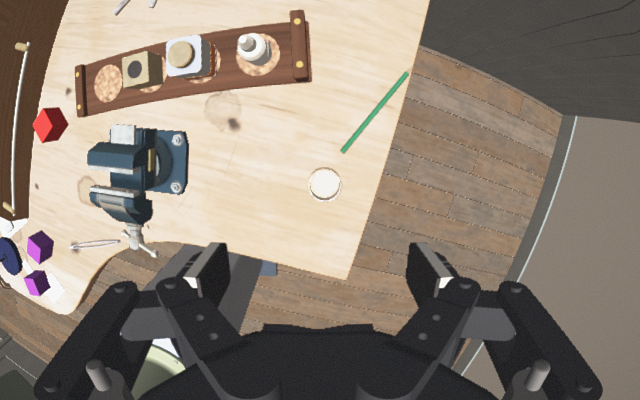

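The tin stands on the second pad at (187,55). The pot is at (324,184), so I pick it now.

```bash
python3 - <<'E'
from h import *
pick(.4492,-.3783,.057+np.pi/2,.001,25)
place(PAD[3],.057+np.pi/2,.001)
movep([.63,-.16,.38],down(0)); f=wcam(); cv2.imwrite('pics/w7.png',f['img'][:,:,::-1])
for n,i in [('dropper_bottle',0),('flux_tin',1),('brass_cube',2),('solder_pot',3)]: print(n,PAD[i],locate(f,n,.014,PAD[i]))
print('pads',locate(f,'pad_a',.012)); print(get_state()['clock'])
snap('side','side2.png')
cv2.imwrite('pics/end.png',np.vstack([cv2.resize(cv2.imread('pics/w7.png')[80:260,160:480],(640,360)),cv2.resize(cv2.imread('pics/side2.png')[130:230,200:460],(640,240))]))
E
```

```text
grip 0.5392749439791994 25.73129719303097 65.3583
lifted 0.5421250765712455 25.831395613463428 [ 0.06144494 -0.25044141 -1.01592318]
down True 0.0004874949991855466 69.8833
dropper_bottle [ 0.6341 -0.2863] []
flux_tin [ 0.6292 -0.2015] [([0.629, -0.2013, 0.0097], np.float64(0.93), 0.56)]
brass_cube [ 0.6244 -0.1165] [([0.6241, -0.1179, 0.0085], np.float64(0.92), 0.73)]
solder_pot [ 0.6195 -0.0316] [([0.6185, -0.0311, 0.0075], np.float64(0.89), 0.92)]
pads [([0.6343, -0.285, 0.7045], np.float64(0.45), 0.83), ([0.6197, -0.0315, 0.3064], np.float64(0.23), 0.79), ([0.6348, -0.1961, 0.7098], np.float64(0.08), 0.62), ([0.626, -0.1163, 0.1765], np.float64(0.15), 0.56)]
73.275
```

View pics/end.png

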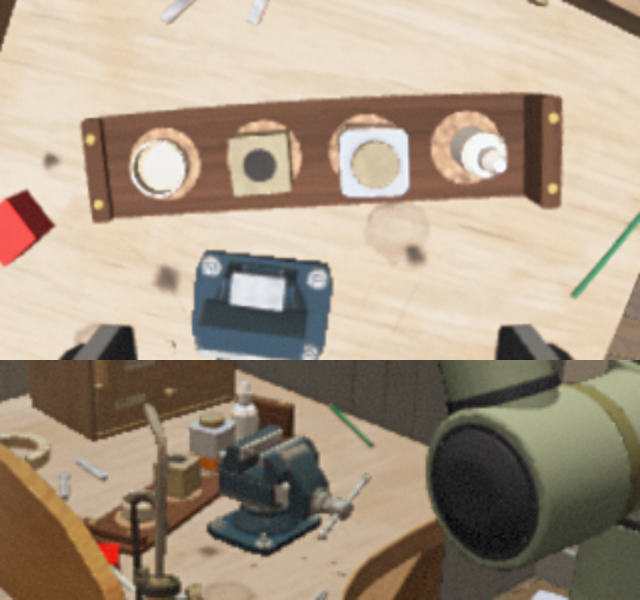

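All four stand upright on their pads. In the upper view, from the high block leftwards, they are the bottle (480,155), tin (375,163), cube (260,160) and pot (160,168). The tin, cube and pot measure within about 1.5 mm of their pad centres. The bottle was not detected this time, but it measured about 2 mm off earlier. I hand in now.

```bash
python3 -c "
from cell import *
print(sign_off())"
```

```text
the job is handed in; nothing more can be done
None
```

The bottle, tin, brass cube and pot stand upright in that order on the cork pads, from the high end block down, each about 2 mm or less off centre, and the job was handed in at about 73 s of the 128 s allowed.

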